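Mount a collet chuck in the setting stand and lock it

ROBOT

A 6-joint arm with a two-finger parallel gripper is mounted at the origin on a cart in front of the work surface, level with it; the furniture and walls round the work are solid. World frame = base frame: x ahead of the robot, y to its left, z up, the work surface at z = 0. Lengths are in mm, angles in rad, forces in N, time in s.
With the tool pointing down it reaches from about 250 to 850 mm from the base axis. Payload 12.5 kg.
Tool frame: the origin (TCP) lies at the very end of the fingers, on their centre line; the grasp point (between the pads) lies r.grasp_offset behind it (r.grasp_offset is the distance from the TCP to the grasp point, in mm); z points along the fingers, y is the line along which they close (so a half turn about z gives the same grasp; the last joint's range is limited). The gripper opens to 93 mm and grips with 3 to 60 N. Pads are 15 mm wide; open, the fingers measure 128 mm over their backs; the gripper's body (75 mm by 188 mm) begins 65 mm behind the grasp point.
Start: joints at [-1.426, 0.351, 1.652, -0, 1.139, -0.085], TCP at [125.301, -535.522, 188.933] pointing down, gripper open.
Joint ranges: [-2.75, 2.75], [-0.79, 2.1], [0.01, 2.65], [-1.57, 4.71], [0.07, 3.14], [-2.87, 2.87]. Speed limits (rad/s): [2.22, 2.22, 2.79, 3.14, 3.14, 3.14].

INTERFACE

Orientations are given as a unit quaternion [w, x, y, z].
In Python, from plant import telemetry, eyes, ticket, r gives the robot as it stands.
- The arm moves only by the tool move_arm, never from a script. Its argument "commands" is one flat list of numbers, 7 for each row, row after row: the shift along the tool's x, y, z in m, then the turn, a rotation vector about the tool's x, y, z in rad, then the finger opening in m, from 0 to 0.093. In form: [tx, ty, tz, rx, ry, rz, hand, tx, ty, tz, rx, ry, rz, hand, ...]. A call has 1 to 20 rows; each row is the pose to reach, as a shift and turn from the pose commanded when the call began, along the tool's axes at that moment; what a row does not reach only later rows make up. A row lasts 1/10 s, in which the tool goes at most 50 mm and 8.59 degrees, less where a joint would pass 70% of its speed; a pose out of reach is approached as far as the arm can. A call with a gripper value outside its range is refused whole. The fingers move at their own pace and stop on an object; the grip force is fixed at half the most. Time passes only in rows, so rows that repeat a pose let the fingers close. It gives the time, the measured TCP pose, the force, the opening and the grip force at its end, in the units of the state.
- telemetry.read_state(): the state, without advancing time (a new reading comes with each control period).
- eyes.camera(name): name is "scene" or "top" or "wrist"; returns a dict with "pixels" (384x512x3 uint8, red, green, blue), "fx", "fy", "cx", "cy" (pixels), "rvec" (rotation vector, rad) and "tvec" (3), from world to camera coordinates, as OpenCV has them. Camera axes: x right, y down, z forward; pixel columns grow to the right and rows downward; lengths in mm; the calibration is good to about 2 mm. A picture is of the moment at which its call begins. There is no depth.
- ticket.hand_in(): hands the job in; it is judged then, once.
Trained networks look in a picture, given as the dict that the camera call returned (one of the last four; its "shot" number tells which), for a name from the list of things; names that differ only in an ending like _2 or _b are one class to them, and where a whole thing is asked for, a point or a joint stands for the part that bears it (a point fixed in the world has none). Each returns a list of dicts, best first, with "confidence" (0 to 1); they miss things now and then, are a little off and sometimes report something else, mostly with a low value. They report only what shows in the picture. A call takes as long as a camera call. They do not tell look-alikes from the thing itself.
- eyes.boxes_of(picture, target): "rect" ([left, top, right, bottom] in pixels, round what is visible of it).
The state is a dict: "clock": time; "joint_pos": joint angles; "qvel": joint speeds; "joint_torque": joint torques, N m; "ee_pos": TCP position; "orientation": TCP orientation; "contact_force": force on the tool from outside, world axes, zero at the start; "ft_torque": the same for the moment, N m; "opening": finger opening in mm; "grasp_force": force on a finger pad.
Only numpy, scipy, OpenCV 4.12 (cv2) and the standard library are available. Lean on these libraries where they do the work, as an engineer would, in place of code of your own. Each camera call takes 0.05 s, during which the arm holds its last target. There are 200 camera calls.

TASK

Take the collet chuck out of the tool rack and mount it in the setting stand, ready for its nut to be tightened: lower its tapered shank into the spindle nose, feel for the drive dogs by turning the chuck gently until its two slots drop over them, and push it fully home so that its flange sits flat on the nose. Then, with the chuck home, swing the keeper right across over its flange as far as it goes, and let go. Do not force anything (never load the chuck against the stand with more than about 70 N), and leave the other two tools and the loose things on the bench where they are.

Things in the scene. Friction and masses are not known exactly. Their poses are not given: they have to be found in the camera images.
- collet_chuck: Steel 30-taper collet chuck, 0.4-0.75 kg, upright in a rack hole: slim straight neck, round slotted nut with open flat top. Origin: centre of the flange's flat underside; z up to the nut, x through the two drive slots. Flange 50 mm dia, 16 mm thick. Slots 16 mm wide, in the rim at +x and -x, through the full thickness, reaching in to 16.5 mm from the axis. Same after half a turn.
- chuck_nut (a point): Middle of the chuck's nut, on its axis 57 mm above the chuck's origin: where to grip, from any side. Nut 40 mm dia, from 44 to 70 mm (its top) above the origin; the neck below it is 30 mm dia.
- chuck_stud (a point): Lowest point of the chuck, on its axis 64 mm below its origin. The shank tapers from 31.8 mm dia at the flange to 17.8 mm at 48 mm down, then a pull stud under 14 mm dia.
- stand_seat (a point): Centre of the spindle nose's flat top face (68 mm dia, 95 mm above the bench), on the spindle axis; axes as body stand. In the face opens a tapered bore for the shank: 33 mm dia at the face, 50 mm deep, then an 18 mm hole to 71 mm down. Home, the chuck's origin lies at this point and the shank has 0.6 mm play all round.
- stand: Fixed setting stand. Origin on the bench under the spindle axis. Two drive dogs, 13.5 mm wide, 8 mm high, stand on the nose face, opposite each other, 18 to 31.5 mm from the axis. The braked spindle does not turn; the line of its dogs lies up to 0.5 rad either way off the stand's x and is not measured: see or feel it. Unless the slots match it within about 0.05 rad, the chuck stops 8 mm short, on the dogs.
- keeper (a joint): Keeper angle in rad: 0 fully open, 1.15 fully closed (stops); starts at 0 to 0.2. A flat steel bell-crank on a post beside the nose, top 121 mm above the bench; growing values turn it clockwise seen from above. Stiff (about 3 N at the knob), stays where left. Closed, its nose lies over the flange, 1 mm clear of one that is home; it cannot pass a flange more than 4 mm high.
- keeper_knob (a point): Middle of the grip of the keeper's black upright knob: 21 mm dia, from 121 to 158 mm above the bench (this point 145 mm), 70 mm from the keeper's turning axis. Moves with the keeper; pinch or push it from above.
- keeper_pivot (a point): On the keeper's vertical turning axis, 145 mm above the bench; 62 mm from the spindle axis on the stand's -y side. Seen from here, the closed keeper's knob lies along the stand's -x.
- tool_rack: Fixed grey sheet-metal rack, 80 mm along its x, 232 mm along y (271 mm with feet), top 72 mm above the bench, three 36 mm holes at y = -76, 0, +76 mm. Each holds one 30-taper tool, flange resting on the top; any hole may hold the collet chuck. Origin: under its middle, on the bench.
- drill_chuck: Bystander in the rack: drill chuck, 42 mm dia barrel with conical nose, 79 mm high above the rack, on the same shank and flange. Origin and axes as the collet chuck's. Leave it.
- centre: Bystander in the rack: pointed 60 degree centre, 63 mm high above the rack, on the same shank and flange. Origin and axes as the collet chuck's. Leave it.
- er_collet: Bystander: loose spring collet, 33 mm dia, 46 mm high, standing on the bench; origin under its middle.
- spanner: Bystander: loose combination spanner, 174x35x8 mm, lying on the bench; origin under its middle.
- boring_bar: Bystander: loose boring bar, 161x35x34 mm, lying on the bench; origin under its middle.
Mind the look-alikes: they are no part of the job. What is shaped like the collet_chuck but purple is not meant.

How it is judged (in metres and radians):
On the way:
1. the collet chuck is fully home in the spindle nose (slots over the dogs) while the keeper is still open (z of collet_chuck in the frame of stand_seat between -0.003 and 0.0025 m and horizontal distance between collet_chuck and stand_seat below 0.003 m and angle between collet_chuck's own z axis and vertical below 0.06 rad and value of joint keeper below 0.5 rad), for 0.2 s.
At the end, for the whole second after the job is handed in: The collet chuck stands in the setting stand fully home: its flange's underside within 2.5 mm of the nose face, within 3 mm of the spindle axis, upright within 0.06 rad; the keeper is closed over its flange (beyond 1.05 of 1.15 rad); both are at rest (z of collet_chuck in the frame of stand_seat between -0.003 and 0.0025 m and horizontal distance between collet_chuck and stand_seat below 0.003 m and angle between collet_chuck's own z axis and vertical below 0.06 rad and value of joint keeper above 1.05 rad and linear speed of collet_chuck below 0.02 m/s and velocity of joint keeper below 0.05 rad/s); the robot touches nothing.
It fails at once if the collet chuck is loaded against the stand (nose, dogs, bore or keeper) with more than 70 N (contact force between collet_chuck and stand above 70 N).
It fails at once if the drill chuck or the centre is moved by more than 15 mm (distance of any of drill_chuck, centre from where it was at the start of the episode above 0.015 m).
It fails at once if a loose bystander on the bench is moved by more than 30 mm (distance of any of er_collet, spanner, boring_bar from where it was at the start of the episode above 0.03 m).
It also fails if it takes over 64 s, if anything falls off the work surface, if the arm or the gripper's body presses on something with over 40 N, if the wrist force passes 120 N, or if a joint passes its speed limit or range.

## Working session

There is one attempt and no reset: what is moved stays moved. The work goes in short steps, Python scripts to look and compute and a tool call to move; the robot and the scene stay as the last step left them, time stands still between calls to the robot, and variables do not carry over. Pictures are saved under pics/ and viewed, at most 10 in all, crops included, and the job is handed in when it is done.

Besides the shell and the picture viewer there is one more tool, called after ">>>" as a command line: name --argument value ..., lists and objects as JSON in quotes. move_arm: Moves the arm, as the interface text tells. Its arguments: {"type":"object","properties":{"commands":{"type":"array","items":{"type":"number"}}},"required":["commands"]}

```bash
ls; mkdir -p pics
cat > h.py <<'E'
import numpy as np, cv2
from plant import telemetry, eyes, ticket, r
def cam(n): return eyes.camera(n)
def save(p,f,crop=None,s=1):
    im=p["pixels"][:,:,::-1]
    if crop: im=im[crop[1]:crop[3],crop[0]:crop[2]]
    cv2.imwrite("pics/"+f,cv2.resize(im,None,fx=s,fy=s,interpolation=cv2.INTER_CUBIC))
def KRt(p):
    R=cv2.Rodrigues(np.array(p["rvec"],float))[0]
    return np.array([[p["fx"],0,p["cx"]],[0,p["fy"],p["cy"]],[0,0,1.]]),R,np.array(p["tvec"],float).ravel()
def proj(p,X):
    K,R,t=KRt(p); return cv2.projectPoints(np.array(X,float).reshape(-1,1,3),cv2.Rodrigues(R)[0],t,K,None)[0].reshape(-1,2)
def atz(p,uv,z):
    K,R,t=KRt(p); c=-R.T@t; d=R.T@np.linalg.inv(K)@np.array([uv[0],uv[1],1.]); return c+d*(z-c[2])/d[2]
E
python3 - <<'E'
from h import *
print(telemetry.read_state(), r.grasp_offset)
ims=[]
for n in ("scene","top"):
    p=cam(n); ims.append(p["pixels"])
    K,R,t=KRt(p); print(n,K[0,0],(-R.T@t).round(),R[2].round(2))
    save(p,n+"0.png",s=1.56)
    for o in ("collet_chuck","drill_chuck","centre","stand","keeper","keeper_knob","tool_rack","er_collet","spanner","boring_bar"):
        print(o,[(round(d["confidence"],2),[int(v) for v in d["rect"]]) for d in eyes.boxes_of(p,o)][:4])
E
```

```text
pics
{'clock': 0.0, 'joint_pos': array([-1.42559820e+00,  3.51217654e-01,  1.65242676e+00, -4.71374616e-06,
        1.13911282e+00, -8.46037333e-02]), 'qvel': array([ 5.30872959e-04,  4.14998307e-04,  9.16357646e-05,  1.94172689e-04,
       -4.39979689e-04,  2.03573799e-04]), 'joint_torque': array([ 8.03328312e-04, -4.97327507e+01, -2.85255146e+01,  6.99421903e-02,
        2.57246371e-02, -1.27176199e-04]), 'ee_pos': array([ 125.2473705 , -535.15484822,  188.41061699]), 'orientation': array([-5.81956533e-04,  9.93405866e-01,  1.14649235e-01, -1.97781171e-05]), 'contact_force': array([-0.51453631,  0.36369802,  0.71857288]), 'ft_torque': array([-0.01468824, -0.01769802,  0.02682172]), 'grasp_force': 0.0, 'opening': 93.02488254090495} 18.8
scene 490.2518370496023 [-94. 609. 698.] [ 0.49 -0.72 -0.49]
collet_chuck [(0.94, [266, 149, 284, 195]), (0.68, [275, 133, 286, 156])]
drill_chuck [(0.66, [237, 153, 258, 202])]
centre [(0.62, [211, 165, 231, 213]), (0.57, [269, 151, 282, 194])]
stand [(0.74, [180, 192, 220, 219]), (0.7, [130, 190, 220, 288])]
keeper [(0.9, [176, 192, 222, 222])]
keeper_knob [(0.78, [176, 193, 217, 223])]
tool_rack [(0.75, [200, 168, 276, 227]), (0.7, [130, 191, 221, 288]), (0.61, [267, 148, 282, 196])]
er_collet [(0.71, [247, 214, 265, 235])]
spanner [(0.64, [242, 250, 271, 267]), (0.33, [265, 148, 284, 196])]
boring_bar [(0.43, [131, 191, 222, 288])]
top 388.4219897442755 [ 364. -242. 1232.] [ 0.08  0.01 -1.  ]
collet_chuck [(0.76, [340, 151, 360, 165]), (0.52, [301, 165, 312, 182])]
drill_chuck [(0.81, [278, 153, 294, 172]), (0.16, [298, 165, 316, 184])]
centre [(0.59, [255, 143, 269, 160])]
stand [(0.75, [162, 139, 221, 189])]
keeper [(0.48, [185, 158, 212, 182])]
keeper_knob [(0.6, [183, 160, 217, 180])]
tool_rack [(0.56, [239, 134, 322, 200])]
er_collet [(0.39, [249, 188, 260, 201])]
spanner [(0.67, [223, 208, 265, 231])]
boring_bar [(0.62, [275, 217, 328, 246])]
```

View pics/scene0.png

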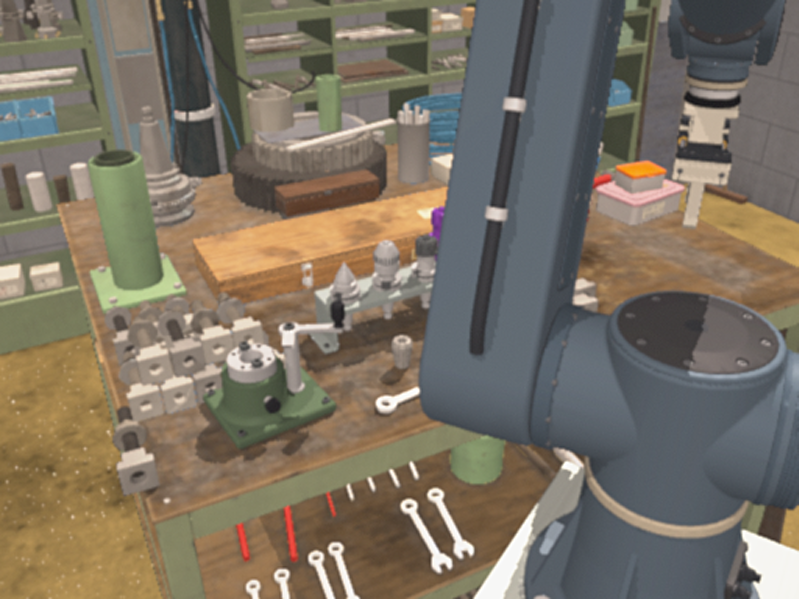

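View pics/top0.png

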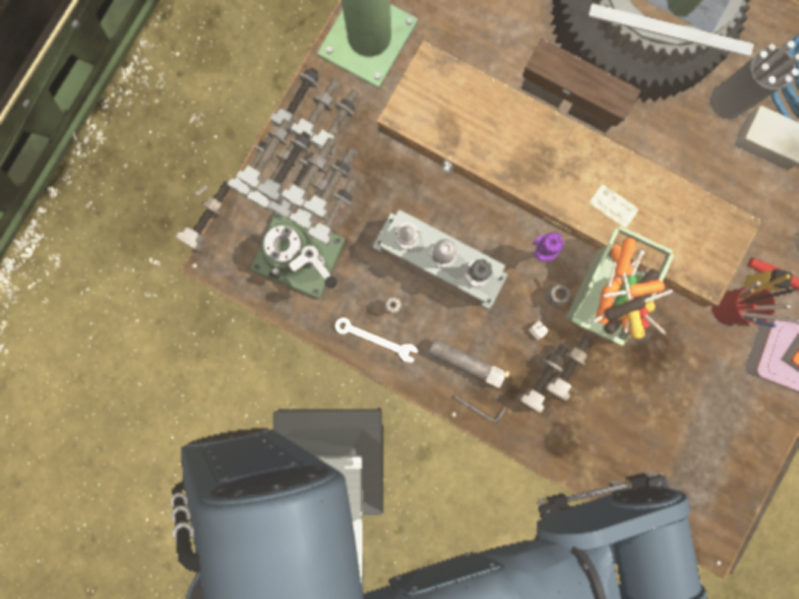

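The scene picture shows the stand at about (160,235) with the rack to its right, holding three tools: centre (217,180), drill chuck (247,170) and a dark-nutted chuck (273,160). In the top picture there are two collet-chuck candidates. The grey/dark one in the rack's right-hand hole at (307,173) fits the description. The purple one at (350,158), outside the rack, is the look-alike. I'll confirm in a crop.

Run:
```python
from h import *
p=cam("top"); save(p,"c1.png",(150,120,370,210),3.6)
f=lambda u,z:print(u,z,atz(p,u,z).round(1))
f((307,173),142); f((286,161),150); f((261,150),135)
f((281/1.5625,242/1.5625),95); f((332/1.5625,282/1.5625),150);f((307/1.5625,253/1.5625),121)
p2=cam("wrist"); K,R,t=KRt(p2); s=telemetry.read_state(); print((-R.T@t).round(1),R.round(2),K[0,0],s["ee_pos"])
```

```text
(307, 173) 142 [ 504.2 -389.1  142. ]
(286, 161) 150 [ 538. -330.  150.]
(261, 150) 135 [ 573.2 -260.5  135. ]
(179.84, 154.88) 95 [569.8 -20.3  95. ]
(212.48, 180.48) 150 [ 485.9 -122.9  150. ]
(196.48, 161.92) 121 [543.8 -73.6 121. ]
[ 194.2 -519.1  384. ] [[ 0.23 -0.97  0.  ]
 [-0.94 -0.22  0.26]
 [-0.25 -0.06 -0.97]] 280.06803787113785 [ 125.30517279 -535.52881681  188.95654129]
```

View pics/c1.png

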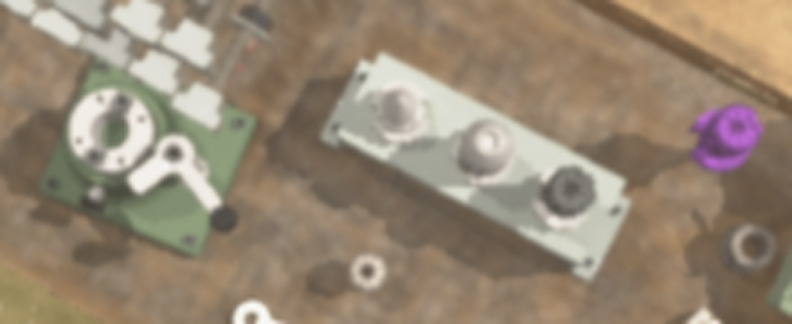

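The crop shows the rack's right-hand tool (568,192) as a slotted dark nut with an open flat top. That is the collet chuck, and the purple one at (728,138) stands free on the bench. I'll look at the stand with the wrist camera first, then at the chuck.

>>> move_arm --commands '[0.54, -0.4, -0.1, 0, 0, -0.855, 0.093, 0.54, -0.4, -0.1, 0, 0, -0.855, 0.093, 0.54, -0.4, -0.1, 0, 0, -0.855, 0.093, 0.54, -0.4, -0.1, 0, 0, -0.855, 0.093, 0.54, -0.4, -0.1, 0, 0, -0.855, 0.093, 0.54, -0.4, -0.1, 0, 0, -0.855, 0.093, 0.54, -0.4, -0.1, 0, 0, -0.855, 0.093, 0.54, -0.4, -0.1, 0, 0, -0.855, 0.093, 0.54, -0.4, -0.1, 0, 0, -0.855, 0.093, 0.54, -0.4, -0.1, 0, 0, -0.855, 0.093, 0.54, -0.4, -0.1, 0, 0, -0.855, 0.093, 0.54, -0.4, -0.1, 0, 0, -0.855, 0.093, 0.54, -0.4, -0.1, 0, 0, -0.855, 0.093, 0.54, -0.4, -0.1, 0, 0, -0.855, 0.093, 0.54, -0.4, -0.1, 0, 0, -0.855, 0.093, 0.54, -0.4, -0.1, 0, 0, -0.855, 0.093, 0.54, -0.4, -0.1, 0, 0, -0.855, 0.093, 0.54, -0.4, -0.1, 0, 0, -0.855, 0.093, 0.54, -0.4, -0.1, 0, 0, -0.855, 0.093]'

```text
clock: 3.1
ee_pos: [559.6, -23.8, 289.1]
orientation: [0.0, 0.857, 0.516, 0.0]
contact_force: [-0.4, -0.5, -0.1]
opening: 92.7
grasp_force: 0.0
```

Run:
```python
from h import *
p=cam("wrist"); save(p,"w1.png",s=1.5)
import pickle; pickle.dump(p,open("w1.pkl","wb"))
s=telemetry.read_state(); print(s["clock"],s["ee_pos"],s["orientation"],s["joint_pos"])
for o in ("stand","keeper","keeper_knob"): print(o,[(d["confidence"],d["rect"]) for d in eyes.boxes_of(p,o)][:2])
```

```text
3.15 [559.73252943 -23.64662165 289.06271692] [4.28230790e-05 8.56729404e-01 5.15766150e-01 6.81093052e-05] [-1.25327503e-01  2.87388503e-01  1.49013387e+00  1.73860103e-05
  1.36391027e+00  3.61661886e-01]
stand [(0.57, [234.7, 193.8, 273.1, 263.8]), (0.55, [212.8, 114.8, 300.4, 264.7])]
keeper [(0.73, [235.2, 192.0, 274.8, 263.1]), (0.68, [206.8, 236.9, 229.6, 312.5])]
keeper_knob [(0.81, [232.8, 196.7, 275.2, 263.9])]
```

View pics/w1.png

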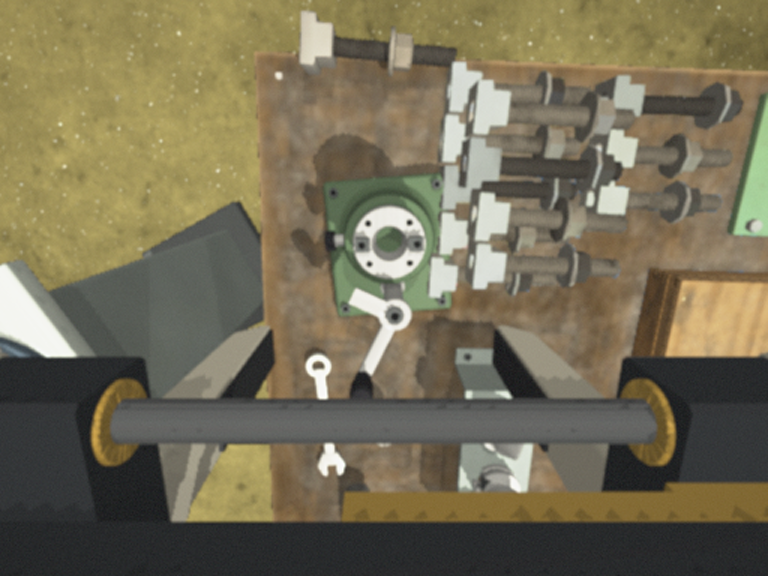

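Wrist view: nose face centred at about (260,162) px, with two dark dogs on it at (241,162) and (276,162). The keeper is open, with pivot (263,210) and knob (241,256). Next I'll rectify the nose face for exact numbers.

```bash
cat >> h.py <<'E'
def rect(p,c,z,half=50,s=6):
    g=np.arange(-half,half,1/s); X,Y=np.meshgrid(g,g)   # col=+x world, row=+y world
    m=proj(p,np.stack([X+c[0],Y+c[1],0*X+z],-1).reshape(-1,3)).reshape(X.shape+(2,)).astype(np.float32)
    return cv2.remap(p["pixels"],m[...,0],m[...,1],cv2.INTER_CUBIC)
E
python3 - <<'E'
from h import *; import pickle
p=pickle.load(open("w1.pkl","rb"))
c=atz(p,(390/1.5,242/1.5),95); print(c, "pivot",atz(p,(394/1.5,315/1.5),121),"knob",atz(p,(364/1.5,383/1.5),158))
print((-KRt(p)[1].T@KRt(p)[2]))
a=rect(p,c,95); b=rect(p,c,103)
im=np.hstack([a,b])[:,:,::-1]; cv2.imwrite("pics/r1.png",cv2.resize(im,(800,400)))
# ring fit: bright low-saturation pixels
g=a.astype(int); m=((g.min(2)>140)&(g.max(2)-g.min(2)<40)).astype(np.uint8)
n,l,st,ce=cv2.connectedComponentsWithStats(m)
Y,X=np.mgrid[:600,:600]
k=1+np.argmax(st[1:,4]); pts=np.argwhere(l==k)[:,::-1]
hull=cv2.convexHull(pts.astype(np.int32)); 
cc=(l==k); print(st[k]); e=cv2.fitEllipse(hull); print(e, "ctr world",c[:2]+(np.array(e[0])/6-50), "dia",np.array(e[1])/6)
E
```

```text
[570.01537262 -18.38080616  95.        ] pivot [543.67888685 -75.59491913 121.        ] knob [ 497.67427896 -106.3194664   158.        ]
[592.84290626  38.9117112  484.09741803]
[   86    92   413   414 87454]
((293.1082763671875, 298.3207092285156), (410.6172790527344, 414.0262145996094), 25.08799934387207) ctr world [568.86675201 -18.66068796] dia [68.43621318 69.0043691 ]
```

View pics/r1.png

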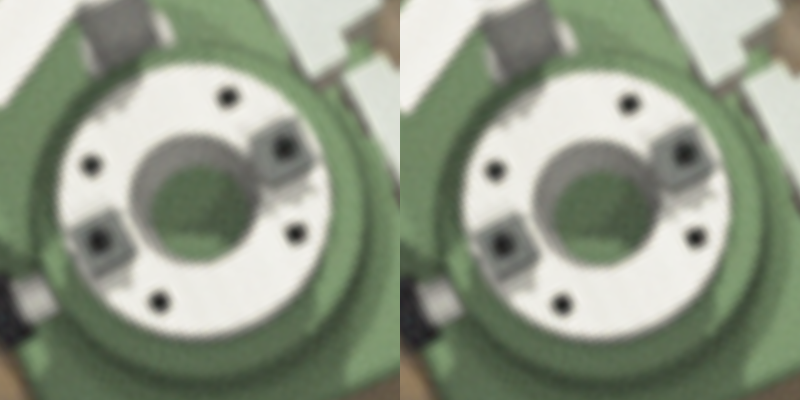

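The rectified view shows the nose centre near world (568.7,-18.5) and the dog screws along a line at about -26.5° (-0.46 rad). Now over to the chuck.

>>> move_arm --commands '[-0.35, 0.12, 0, 0, 0, 0, 0.093, -0.35, 0.12, 0, 0, 0, 0, 0.093, -0.35, 0.12, 0, 0, 0, 0, 0.093, -0.35, 0.12, 0, 0, 0, 0, 0.093, -0.35, 0.12, 0, 0, 0, 0, 0.093, -0.35, 0.12, 0, 0, 0, 0, 0.093, -0.35, 0.12, 0, 0, 0, 0, 0.093, -0.35, 0.12, 0, 0, 0, 0, 0.093, -0.35, 0.12, 0, 0, 0, 0, 0.093, -0.35, 0.12, 0, 0, 0, 0, 0.093, -0.35, 0.12, 0, 0, 0, 0, 0.093]'

```text
clock: 4.4
ee_pos: [503.1, -387.1, 289.1]
orientation: [-0.0, 0.856, 0.517, 0.0]
contact_force: [0.6, 0.6, 0.2]
opening: 93.0
grasp_force: 0.0
```

Run:
```python
from h import *; import pickle
p=cam("wrist"); pickle.dump(p,open("w2.pkl","wb"))
s=telemetry.read_state(); print(s["clock"],s["ee_pos"],s["orientation"],s["joint_pos"])
b=eyes.boxes_of(p,"collet_chuck"); print([(d["confidence"],d["rect"]) for d in b][:3])
u=proj(p,[[504,-389,142],[504,-389,88]]); print(u)
a=rect(p,(504,-389),88); c=rect(p,(504,-389),142)
x,y=u[0].astype(int); x=min(max(x,50),462); 
w=p["pixels"][max(0,y-50):y+50,x-50:x+50]; w=cv2.resize(w,(600,600))
cv2.imwrite("pics/r2.png",cv2.resize(np.hstack([a,c,w])[:,:,::-1],(798,266)))
```

```text
4.45 [ 503.16135022 -387.15536342  289.25433696] [7.18541753e-05 8.56053437e-01 5.16887318e-01 9.44133577e-05] [-7.29206681e-01  4.36147730e-01  1.28044148e+00  1.39723431e-04
  1.42481058e+00 -2.44852392e-01]
[(0.59, [239.6, 150.2, 275.9, 189.9]), (0.59, [308.8, 205.8, 338.2, 254.6])]
[[256.56038748 175.92579002]
 [256.39286175 168.14345934]]
```

View pics/r2.png

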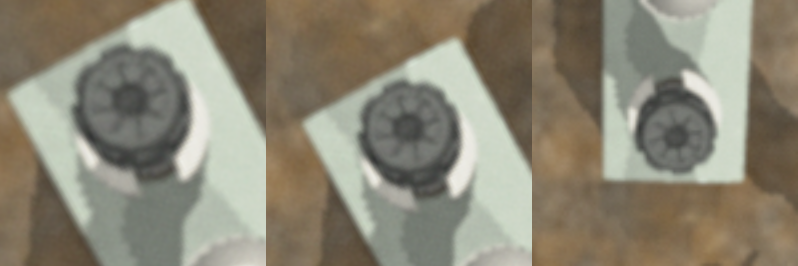

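Middle panel (plane z=142): the slotted nut top is centred at panel (142,127), so the nut axis is near world (507,-391). Left panel (z=88): the dark drive slot in the light flange is at about (155,175). I'll enlarge it to measure the slot angle.

Run:
```python
from h import *; import pickle
p=pickle.load(open("w2.pkl","rb"))
c=np.array([507.2,-391.2])
a=np.ascontiguousarray(rect(p,c,88,35,10)[:,:,::-1]); t=np.ascontiguousarray(rect(p,c,142,35,10)[:,:,::-1])
# slot: profile on rim radius 22.5..24.5
g=cv2.cvtColor(a,cv2.COLOR_BGR2GRAY).astype(float)
for ang in range(30,160,4):
    q=np.radians(ang); print(ang,[int(g[int(350+10*R*np.sin(q)),int(350+10*R*np.cos(q))]) for R in (20,21.5,22.5,23.5,24.5,26)],end="; ")
cv2.circle(a,(350,350),250,(0,0,255),1); cv2.circle(t,(350,350),200,(0,0,255),1);cv2.circle(t,(350,350),5,(0,0,255),-1)
cv2.imwrite("pics/r3.png",cv2.resize(np.hstack([a,t]),(800,400)))
```

```text
30 [232, 232, 233, 231, 220, 176]; 34 [233, 232, 233, 231, 222, 176]; 38 [235, 233, 232, 231, 220, 176]; 42 [231, 236, 234, 232, 221, 172]; 46 [197, 217, 228, 229, 222, 172]; 50 [132, 171, 192, 208, 203, 160]; 54 [90, 123, 141, 154, 153, 131]; 58 [79, 105, 118, 123, 123, 119]; 62 [77, 102, 118, 120, 119, 121]; 66 [79, 100, 113, 121, 123, 123]; 70 [79, 102, 115, 123, 125, 122]; 74 [81, 107, 117, 122, 124, 123]; 78 [85, 108, 117, 121, 121, 121]; 82 [87, 106, 116, 119, 122, 121]; 86 [88, 108, 116, 120, 121, 121]; 90 [90, 112, 126, 130, 131, 127]; 94 [111, 132, 144, 149, 146, 131]; 98 [151, 161, 167, 165, 154, 132]; 102 [167, 171, 171, 169, 162, 137]; 106 [172, 173, 172, 170, 163, 143]; 110 [171, 174, 173, 168, 161, 145]; 114 [168, 172, 171, 170, 160, 145]; 118 [171, 175, 172, 171, 162, 149]; 122 [170, 173, 170, 165, 155, 145]; 126 [165, 171, 167, 164, 155, 142]; 130 [158, 166, 168, 165, 158, 146]; 134 [153, 168, 167, 166, 160, 147]; 138 [150, 172, 179, 181, 172, 148]; 142 [162, 202, 215, 213, 198, 160]; 146 [170, 220, 232, 226, 207, 162]; 150 [167, 222, 234, 223, 202, 161]; 154 [147, 215, 231, 222, 201, 167]; 158 [124, 204, 229, 224, 208, 189];
```

View pics/r3.png

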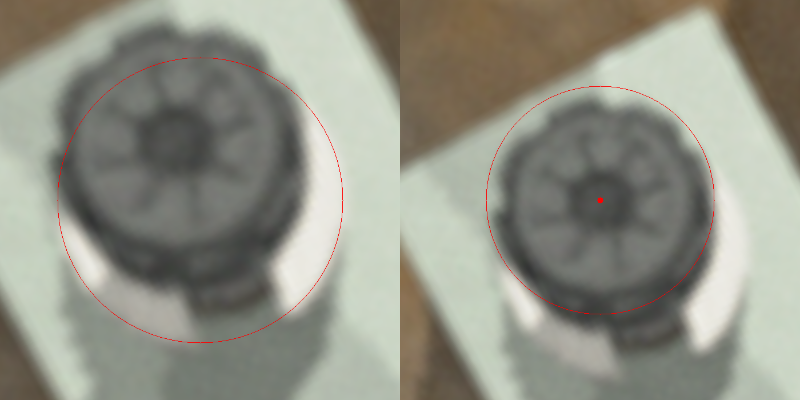

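The slot centre lies at 73° world and the dogs at -26.5°, so the carry needs about +80.5° of turn. Descending and gripping.

>>> move_arm --commands '[-0.002, 0.005, 0.03, 0, 0, 0, 0.093, -0.002, 0.005, 0.06, 0, 0, 0, 0.093, -0.002, 0.005, 0.09, 0, 0, 0, 0.093, -0.002, 0.005, 0.12, 0, 0, 0, 0.093, -0.002, 0.005, 0.14, 0, 0, 0, 0.093, -0.002, 0.005, 0.16, 0, 0, 0, 0.093, -0.002, 0.005, 0.176, 0, 0, 0, 0.093, -0.002, 0.005, 0.176, 0, 0, 0, 0.093, -0.002, 0.005, 0.176, 0, 0, 0, 0.06, -0.002, 0.005, 0.176, 0, 0, 0, 0.045, -0.002, 0.005, 0.176, 0, 0, 0, 0.03, -0.002, 0.005, 0.176, 0, 0, 0, 0.03, -0.002, 0.005, 0.176, 0, 0, 0, 0.03, -0.002, 0.005, 0.176, 0, 0, 0, 0.03, -0.002, 0.005, 0.176, 0, 0, 0, 0.03, -0.002, 0.005, 0.176, 0, 0, 0, 0.03]'

```text
clock: 6.1
ee_pos: [506.1, -392.7, 112.9]
orientation: [-0.0, 0.856, 0.516, -0.0]
contact_force: [-0.6, 0.6, -0.6]
opening: 33.6
grasp_force: 0.0
```

>>> move_arm --commands '[0, 0, 0, 0, 0, 0, 0.02, 0, 0, 0, 0, 0, 0, 0.02, 0, 0, 0, 0, 0, 0, 0.02]'

```text
clock: 6.4
ee_pos: [506.1, -392.6, 112.9]
orientation: [-0.0, 0.856, 0.516, 0.0]
contact_force: [0.0, -0.3, 0.1]
opening: 20.4
grasp_force: 0.0
```

Run:
```python
from h import *
s=telemetry.read_state(); print(s["clock"],s["ee_pos"],s["opening"],s["grasp_force"],s["contact_force"])
p=cam("wrist"); q=cam("top"); w=cv2.resize(p["pixels"][100:380,130:390],(520,560)); t=cv2.resize(q["pixels"][130:210,270:310+16],(280,400)); t=cv2.copyMakeBorder(t,0,160,0,0,cv2.BORDER_CONSTANT)
cv2.imwrite("pics/g.png",np.hstack([w,t])[:,:,::-1])
```

```text
6.4 [ 506.10661214 -392.63570882  112.91102837] 20.39155465619546 0.0 [ 0.04568652 -0.27030448  0.07037247]
```

View pics/g.png

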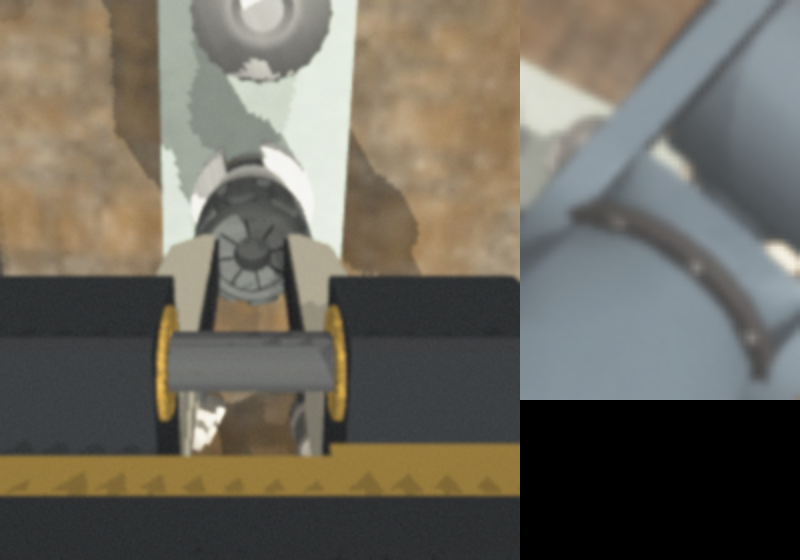

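Run:
```python
from h import *
p=cam("wrist"); s=telemetry.read_state(); e=np.array(s["ee_pos"])
K,R,t=KRt(p); print("cam",-R.T@t)
y=np.array([.885,-.466,0])
print("tcp, tips L/R proj",proj(p,[e,e+10*y,e-10*y,e+[0,0,18.8]]))
print("nut top est",atz(p,(255.5,225),142))
print(proj(p,[[507.2,-391.2,142],[507.2,-391.2,88]]))
```

```text
cam [ 539.26549734 -329.92383261  307.95249258]
tcp, tips L/R proj [[255.26738673 215.47826477]
 [268.82185434 215.46626024]
 [241.71365434 215.49026864]
 [255.26370897 225.0703859 ]]
nut top est [ 508.19973201 -389.04779621  142.        ]
[[255.68871919 228.48411487]
 [255.60185653 202.98776174]]
```

The fingers closed to 20 mm on nothing. The scene camera shows heights best, so I'll overlay the predicted points there.

Run:
```python
from h import *
p=cam("scene"); s=telemetry.read_state(); e=np.array(s["ee_pos"])
im=np.ascontiguousarray(p["pixels"][:,:,::-1]); S=8
u=proj(p,[[507,-391,142]])[0]; x0,y0=int(u[0])-50,int(u[1])-38
im=cv2.resize(im[y0:y0+75,x0:x0+100],None,fx=S,fy=S,interpolation=cv2.INTER_CUBIC)
th=np.linspace(0,6.28,60)
def circ(z,r,c):
    q=(proj(p,np.c_[507+r*np.cos(th),-391+r*np.sin(th),0*th+z])-[x0,y0]+.5)*S
    cv2.polylines(im,[q.astype(np.int32)],True,c,1)
circ(142,20,(0,0,255)); circ(88,25,(255,0,0)); circ(72,25,(255,0,0))
y=np.array([.885,-.466,0])
for k in (-10,10): 
    q=(proj(p,[e+k*y,e+k*y+[0,0,60]])-[x0,y0]+.5)*S; cv2.line(im,tuple(int(v) for v in q[0]),tuple(int(v) for v in q[1]),(0,255,255),1)
cv2.imwrite("pics/s2.png",im); print(x0,y0,im.shape,s["clock"])
```

```text
222 114 (600, 800, 3) 6.6
```

View pics/s2.png

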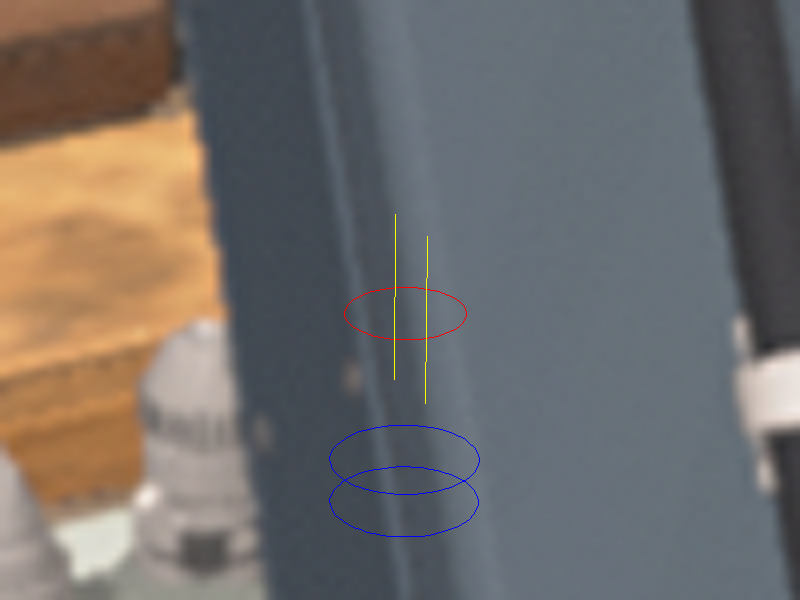

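The arm hides the chuck here, so this picture doesn't help. The red nut-top ellipse does agree with where the nut stood in the first scene picture, so the assumed chuck height holds. I'll open, go 18 mm lower (still above the flange) and 3 mm forward, then close again.

>>> move_arm --commands '[0, 0, 0, 0, 0, 0, 0.093, 0, 0, 0, 0, 0, 0, 0.093, 0, 0, 0, 0, 0, 0, 0.093, 0, 0, 0, 0, 0, 0, 0.093, 0, 0, 0, 0, 0, 0, 0.093, 0, 0, 0, 0, 0, 0, 0.093, 0.003, 0, 0.006, 0, 0, 0, 0.093, 0.003, 0, 0.012, 0, 0, 0, 0.093, 0.003, 0, 0.018, 0, 0, 0, 0.093, 0.003, 0, 0.018, 0, 0, 0, 0.02, 0.003, 0, 0.018, 0, 0, 0, 0.02, 0.003, 0, 0.018, 0, 0, 0, 0.02, 0.003, 0, 0.018, 0, 0, 0, 0.02, 0.003, 0, 0.018, 0, 0, 0, 0.02, 0.003, 0, 0.018, 0, 0, 0, 0.02, 0.003, 0, 0.018, 0, 0, 0, 0.02, 0.003, 0, 0.018, 0, 0, 0, 0.02, 0.003, 0, 0.018, 0, 0, 0, 0.02]'

```text
clock: 8.4
ee_pos: [507.6, -390.1, 95.0]
orientation: [0.0, 0.856, 0.516, 0.0]
contact_force: [1.1, -1.2, 0.1]
opening: 38.9
grasp_force: 30.0
```

Run:
```python
from h import *
s=telemetry.read_state(); print({k:np.round(v,2) for k,v in s.items()})
```

```text
{'clock': np.float64(8.4), 'joint_pos': array([-0.73,  0.61,  1.48,  0.  ,  1.04, -0.24]), 'qvel': array([-0., -0.,  0.,  0.,  0., -0.]), 'joint_torque': array([ -0.15, -62.2 , -26.28,   0.  ,   0.3 ,   0.  ]), 'ee_pos': array([ 507.65, -390.08,   94.98]), 'orientation': array([0.  , 0.86, 0.52, 0.  ]), 'contact_force': array([ 1.12, -1.19,  0.05]), 'ft_torque': array([-0.11, -0.23,  0.06]), 'grasp_force': np.float64(30.0), 'opening': np.float64(38.88)}
```

Now the nut is held (38.9 mm, 30 N). The fingers must physically end higher than I assumed, so I'll regrip lower for a firmer hold.

>>> move_arm --commands '[0, 0, 0, 0, 0, 0, 0.065, 0, 0, 0, 0, 0, 0, 0.065, 0, 0, 0, 0, 0, 0, 0.065, 0, 0, 0, 0, 0, 0, 0.065, 0, 0, 0.005, 0, 0, 0, 0.065, 0, 0, 0.01, 0, 0, 0, 0.065, 0, 0, 0.015, 0, 0, 0, 0.065, 0, 0, 0.015, 0, 0, 0, 0.02, 0, 0, 0.015, 0, 0, 0, 0.02, 0, 0, 0.015, 0, 0, 0, 0.02, 0, 0, 0.015, 0, 0, 0, 0.02, 0, 0, 0.015, 0, 0, 0, 0.02, 0, 0, 0.015, 0, 0, 0, 0.02]'

```text
clock: 9.7
ee_pos: [507.7, -390.2, 80.2]
orientation: [0.0, 0.856, 0.516, 0.0]
contact_force: [1.7, -0.4, 0.5]
opening: 39.8
grasp_force: 30.0
```

Run:
```python
from h import *
s=telemetry.read_state(); print({k:np.round(v,2) for k,v in s.items()})
p=cam("wrist"); cv2.imwrite("pics/g2.png",p["pixels"][100:250,180:330,::-1])
for n in ("wrist","top"):
  q=cam(n);print([(d["confidence"],d["rect"]) for d in eyes.boxes_of(q,"collet_chuck")][:3])
```

```text
{'clock': np.float64(9.7), 'joint_pos': array([-0.73,  0.63,  1.49,  0.  ,  1.02, -0.24]), 'qvel': array([-0.,  0., -0.,  0.,  0.,  0.]), 'joint_torque': array([ -0.15, -62.29, -25.56,   0.  ,   0.32,   0.  ]), 'ee_pos': array([ 507.71, -390.17,   80.17]), 'orientation': array([0.  , 0.86, 0.52, 0.  ]), 'contact_force': array([ 1.71, -0.45,  0.46]), 'ft_torque': array([-0.17, -0.23,  0.03]), 'grasp_force': np.float64(30.0), 'opening': np.float64(39.81)}
[(0.62, [217.2, 184.1, 292.6, 265.5])]
[(0.46, [348.7, 150.1, 360.2, 159.9]), (0.33, [185.0, 158.6, 215.9, 182.7])]
```

Full nut diameter held (39.8 mm). With the chuck resting in the rack, chuck origin z = TCP z − 8.2 mm. Next: lift, carry and turn +80.5°.

>>> move_arm --commands '[0, 0, -0.03, 0, 0, 0, 0.02, 0, 0, -0.07, 0, 0, 0, 0.02, 0, 0, -0.11, 0, 0, 0, 0.02, 0, 0, -0.145, 0, 0, 0, 0.02, 0, 0, -0.168, 0, 0, 0, 0.02, 0.036, -0.012, -0.168, 0, 0, -0.14, 0.02, 0.071, -0.024, -0.168, 0, 0, -0.28, 0.02, 0.107, -0.036, -0.168, 0, 0, -0.42, 0.02, 0.143, -0.048, -0.168, 0, 0, -0.56, 0.02, 0.179, -0.06, -0.168, 0, 0, -0.7, 0.02, 0.214, -0.072, -0.168, 0, 0, -0.84, 0.02, 0.25, -0.084, -0.168, 0, 0, -0.98, 0.02, 0.286, -0.096, -0.168, 0, 0, -1.12, 0.02, 0.321, -0.108, -0.168, 0, 0, -1.26, 0.02, 0.357, -0.12, -0.168, 0, 0, -1.405, 0.02, 0.357, -0.12, -0.168, 0, 0, -1.405, 0.02, 0.357, -0.12, -0.168, 0, 0, -1.405, 0.02]'

```text
clock: 11.65
ee_pos: [567.5, -17.8, 247.0]
orientation: [-0.001, 0.32, 0.947, -0.0]
contact_force: [0.3, 0.1, -4.8]
opening: 39.6
grasp_force: 30.0
```

Run:
```python
from h import *; import pickle
s=telemetry.read_state(); print({k:np.round(v,3) for k,v in s.items()})
p=cam("wrist"); pickle.dump(p,open("w3.pkl","wb"))
print([(d["confidence"],d["rect"]) for d in eyes.boxes_of(p,"collet_chuck")][:3])
e=s["ee_pos"]; q=s["orientation"]; yw=2*np.arctan2(q[2],q[1]); print("yaw",yw)
oz=e[2]-8.2
a=rect(p,(568.7,-18.5),95,50,6)
b=rect(p,e[:2],oz+16,40,7.5)  # flange top plane
cv2.imwrite("pics/r4.png",cv2.resize(np.hstack([a,b])[:,:,::-1],(800,400)))
```

```text
{'clock': np.float64(11.65), 'joint_pos': array([-0.113,  0.332,  1.531, -0.   ,  1.281, -1.033]), 'qvel': array([-0.033, -0.004, -0.003, -0.004, -0.002,  0.008]), 'joint_torque': array([  2.05 , -53.797, -32.829,   0.195,   0.078,  -0.145]), 'ee_pos': array([567.47 , -17.766, 247.024]), 'orientation': array([-0.001,  0.32 ,  0.947, -0.   ]), 'contact_force': array([ 0.335,  0.061, -4.767]), 'ft_torque': array([-0.073, -0.105, -0.025]), 'grasp_force': np.float64(29.999), 'opening': np.float64(39.581)}
[(0.83, [219.2, 184.0, 290.3, 264.2]), (0.52, [27.4, 317.8, 37.4, 333.1])]
yaw 2.490353821394446
```

View pics/r4.png

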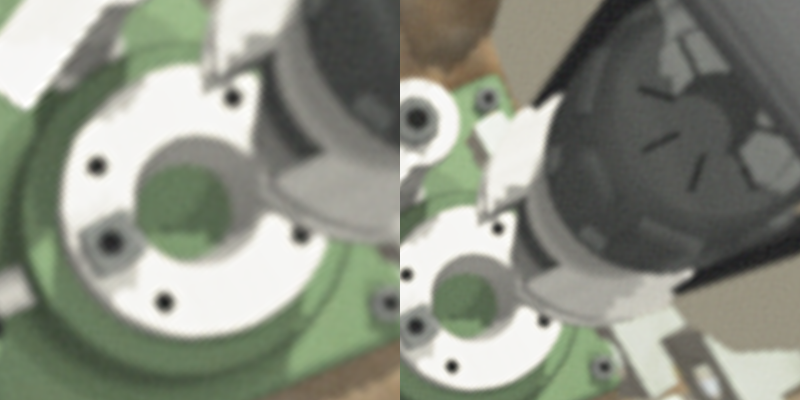

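Held chuck at right; the nose bore is at (195,200) in the left panel, giving a spindle axis near (568,-18.5). I'll shift 1 mm and lower to about 30 mm above home.

>>> move_arm --commands '[-0.001, 0, 0.03, 0, 0, 0, 0.02, -0.001, 0, 0.06, 0, 0, 0, 0.02, -0.001, 0, 0.085, 0, 0, 0, 0.02, -0.001, 0, 0.1, 0, 0, 0, 0.02, -0.001, 0, 0.112, 0, 0, 0, 0.02, -0.001, 0, 0.112, 0, 0, 0, 0.02, -0.001, 0, 0.112, 0, 0, 0, 0.02]'

```text
clock: 12.45
ee_pos: [569.2, -19.4, 136.5]
orientation: [0.0, 0.321, 0.947, 0.0]
contact_force: [0.2, 0.2, -5.1]
opening: 39.6
grasp_force: 30.0
```

>>> move_arm --commands '[0, 0, 0.004, 0, 0, 0, 0.02, 0, 0, 0.008, 0, 0, 0, 0.02, 0, 0, 0.012, 0, 0, 0, 0.02, 0, 0, 0.012, 0, 0, 0, 0.02]'

```text
clock: 12.85
ee_pos: [568.5, -18.8, 123.4]
orientation: [-0.001, 0.32, 0.947, -0.0]
contact_force: [-1.3, 0.6, -5.6]
opening: 39.6
grasp_force: 30.0
```

>>> move_arm --commands '[0, 0, 0.003, 0, 0, 0, 0.02, 0, 0, 0.006, 0, 0, 0, 0.02, 0, 0, 0.006, 0, 0, 0, 0.02]'

```text
clock: 13.15
ee_pos: [568.5, -18.8, 117.4]
orientation: [-0.001, 0.32, 0.947, -0.0]
contact_force: [-1.7, 1.2, -5.5]
opening: 39.4
grasp_force: 30.0
```

>>> move_arm --commands '[0, 0, 0.002, 0, 0, 0, 0.02, 0, 0, 0.004, 0, 0, 0, 0.02, 0, 0, 0.004, 0, 0, 0, 0.02]'

```text
clock: 13.45
ee_pos: [568.7, -18.8, 113.6]
orientation: [-0.0, 0.32, 0.947, -0.0]
contact_force: [-3.3, 0.8, -5.4]
opening: 39.4
grasp_force: 30.0
```

>>> move_arm --commands '[0.0006, 0, 0.001, 0, 0, 0, 0.02, 0.0006, 0, 0.002, 0, 0, 0, 0.02, 0.0006, 0, 0.002, 0, 0, 0, 0.02]'

```text
clock: 13.75
ee_pos: [568.5, -18.5, 111.8]
orientation: [-0.0, 0.32, 0.947, 0.0]
contact_force: [-2.4, 0.5, -5.0]
opening: 39.2
grasp_force: 30.0
```

>>> move_arm --commands '[0, 0, 0.001, 0, 0, 0, 0.02, 0, 0, 0.002, 0, 0, 0, 0.02, 0, 0, 0.002, 0, 0, 0, 0.02]'

```text
clock: 14.05
ee_pos: [568.3, -18.5, 109.8]
orientation: [-0.0, 0.32, 0.947, -0.0]
contact_force: [-2.3, 1.4, -3.6]
opening: 39.6
grasp_force: 30.0
```

>>> move_arm --commands '[0.0006, 0, 0.001, 0, 0, 0, 0.02, 0.0006, 0, 0.002, 0, 0, 0, 0.02, 0.0006, 0, 0.002, 0, 0, 0, 0.02]'

```text
clock: 14.35
ee_pos: [568.0, -18.2, 107.8]
orientation: [-0.0, 0.32, 0.947, 0.0]
contact_force: [-2.2, 0.3, -4.8]
opening: 39.6
grasp_force: 30.0
```

Likely past the dog tops already (about 4.6 mm above home). Continuing gently.

>>> move_arm --commands '[0.0004, 0, 0.001, 0, 0, 0, 0.02, 0.0004, 0, 0.002, 0, 0, 0, 0.02, 0.0004, 0, 0.002, 0, 0, 0, 0.02]'

```text
clock: 14.65
ee_pos: [567.6, -17.9, 105.7]
orientation: [-0.0, 0.32, 0.947, -0.0]
contact_force: [-3.2, 0.0, -4.7]
opening: 39.3
grasp_force: 30.0
```

>>> move_arm --commands '[0, 0, 0.0008, 0, 0, 0, 0.02, 0, 0, 0.0015, 0, 0, 0, 0.02, 0, 0, 0.0015, 0, 0, 0, 0.02]'

```text
clock: 14.95
ee_pos: [567.5, -18.0, 104.3]
orientation: [-0.0, 0.32, 0.947, -0.0]
contact_force: [-3.9, 0.4, -3.8]
opening: 39.3
grasp_force: 30.0
```

>>> move_arm --commands '[0.0004, 0, 0.0005, 0, 0, 0, 0.02, 0.0004, 0, 0.001, 0, 0, 0, 0.02, 0.0004, 0, 0.001, 0, 0, 0, 0.02]'

```text
clock: 15.25
ee_pos: [567.3, -17.7, 103.4]
orientation: [-0.0, 0.32, 0.947, -0.0]
contact_force: [-2.9, 0.5, -2.6]
opening: 39.8
grasp_force: 30.0
```

>>> move_arm --commands '[0, 0, 0.0003, 0, 0, 0, 0.02, 0, 0, 0.0006, 0, 0, 0, 0.02, 0, 0, 0.0006, 0, 0, 0, 0.02]'

```text
clock: 15.55
ee_pos: [567.6, -17.8, 103.2]
orientation: [0.0, 0.32, 0.947, -0.0]
contact_force: [-4.2, -1.5, 2.7]
opening: 39.5
grasp_force: 30.0
```

>>> move_arm --commands '[0, 0, 0.0004, 0, 0, 0, 0.02, 0, 0, 0.0008, 0, 0, 0, 0.02, 0, 0, 0.0008, 0, 0, 0, 0.02]'

```text
clock: 15.85
ee_pos: [567.8, -17.9, 103.1]
orientation: [0.001, 0.32, 0.947, 0.0]
contact_force: [-7.5, -2.1, 10.2]
opening: 39.2
grasp_force: 30.0
```

The chuck stops firmly at TCP z = 103.1, exactly the predicted home height (the dogs would have stopped it 8 mm higher). I'll release and lift clear.

>>> move_arm --commands '[0, 0, -0.0008, 0, 0, 0, 0.06, 0, 0, -0.0008, 0, 0, 0, 0.06, 0, 0, -0.0008, 0, 0, 0, 0.06, 0, 0, -0.0008, 0, 0, 0, 0.06, 0, 0, -0.02, 0, 0, 0, 0.06, 0, 0, -0.05, 0, 0, 0, 0.06, 0, 0, -0.1, 0, 0, 0, 0.06, 0, 0, -0.15, 0, 0, 0, 0.06, 0, 0, -0.2, 0, 0, 0, 0.06, 0, 0, -0.2, 0, 0, 0, 0.06, 0, 0, -0.2, 0, 0, 0, 0.06]'

```text
clock: 16.95
ee_pos: [567.7, -17.7, 302.6]
orientation: [0.001, 0.32, 0.947, 0.0]
contact_force: [-1.1, -0.3, 0.0]
opening: 59.8
grasp_force: 0.0
```

Run:
```python
from h import *
s=telemetry.read_state(); print(s["clock"],s["ee_pos"],s["opening"],s["contact_force"])
pv=np.array([543.7,-75.6])
for n in ("wrist","top"):
    p=cam(n)
    print(n,"knob proj for angles",proj(p,[[*(pv+70*np.array([np.cos(a),np.sin(a)])),150] for a in np.radians([-137,-143,-149])]).round(0).tolist(),"pivot",proj(p,[[*pv,121]]).round(),"nut",proj(p,[[568,-18.3,165],[568,-18.3,173]]).round().tolist())
    for o in ("keeper","keeper_knob","collet_chuck"): print(o,[(d["confidence"],d["rect"]) for d in eyes.boxes_of(p,o)][:2])
    # dark blob search in the world plane z=158
    c=pv+70*np.array([np.cos(-2.5),np.sin(-2.5)])
    a=rect(p,c,158,45,4); m=(a.max(2)<60).astype(np.uint8)
    N,l,st,ce=cv2.connectedComponentsWithStats(m)
    for i in range(1,N):
        if st[i,4]>400: print("dark",(c+ce[i]/4-45).round(1),st[i,4]/16,(st[i,:4]/4).round(1))
```

```text
16.95 [567.70465616 -17.6976704  302.61568324] 59.83923035426247 [-1.08918926 -0.32152404  0.02863882]
wrist knob proj for angles [[153.0, 177.0], [153.0, 171.0], [155.0, 166.0]] pivot [[211. 181.]] nut [[255.0, 177.0], [255.0, 178.0]]
keeper [(0.79, [148.4, 150.7, 224.3, 192.6])]
keeper_knob [(0.89, [143.8, 152.5, 222.8, 188.5])]
collet_chuck [(0.72, [237.3, 152.0, 273.4, 190.9])]
dark [ 489.1 -106.8] 219.9375 [36.2 42.8 19.  23.2]
top knob proj for angles [[213.0, 178.0], [211.0, 180.0], [208.0, 181.0]] pivot [[197. 162.]] nut [[174.0, 151.0], [174.0, 151.0]]
keeper [(0.66, [188.1, 161.0, 214.5, 181.8]), (0.16, [216.5, 204.7, 266.3, 231.2])]
keeper_knob [(0.64, [186.1, 158.7, 216.4, 181.8]), (0.19, [221.2, 208.5, 266.4, 230.5])]
collet_chuck [(0.74, [340.8, 148.7, 362.8, 166.7]), (0.5, [180.7, 150.9, 188.4, 164.9])]
```

Run:
```python
from h import *
p=cam("wrist"); g=cv2.cvtColor(p["pixels"],cv2.COLOR_RGB2GRAY)
print("cols",136,"..",180)
for y in range(144,200,2): print(y,"".join("#" if v<45 else "+" if v<80 else "." if v<150 else " " for v in g[y,136:226]))
K,R,t=KRt(p); print((-R.T@t).round(1))
th=np.linspace(0,2*np.pi,40)
for a in (-137,-143,-149):
    c=np.array([543.7,-75.6])+70*np.array([np.cos(np.radians(a)),np.sin(np.radians(a))])
    q=np.vstack([proj(p,np.c_[c[0]+10.5*np.cos(th),c[1]+10.5*np.sin(th),0*th+z]) for z in (121,158)]); print(a,c.round(1),q.min(0).round(1),q.max(0).round(1))
```

```text
cols 136 .. 180
144 ............................................................                 .............
146 .............................................................  ......   ..................
148 ..........................................................................................
150 .............................................................................      .......
152 ........................   .................................................            ..
154 ........................    ................................................              
156 .++++++...................  ...............................................              .
158 ++.+++++++.................................................................             .+
160 ..+++++++++...............................................................              .+
162 ...++++++.................................................................              ..
164 ......+.........+++#########++...........................................              ...
166 ...........++++###############+....
[... 1042 characters left out ...]
...........    ....................                       
190 ...................  ....................... ........................                 ....
192 ........................................................................             .....
194 ...........................................................................               
196 ..............................................................+.............     ...      
198 ...............................................................++...........   ......     
[511.6  25.5 496.5]
-137 [ 492.5 -123.3] [142.  165.7] [168.  187.4]
-143 [ 487.8 -117.7] [142.7 160.4] [168.8 181.8]
-149 [ 483.7 -111.7] [144.  155.3] [170.1 176.3]
```

The knob is at px (155.5,172), near world (488.5,-118.5), so the keeper is still at about 0.1 rad. I'll move above it, turned so the fingers straddle the knob along the push direction.

>>> move_arm --commands '[0.001, -0.03, 0, 0, 0, -0.14, 0.04, 0.001, -0.06, 0, 0, 0, -0.28, 0.04, 0.002, -0.09, 0, 0, 0, -0.42, 0.04, 0.002, -0.12, 0, 0, 0, -0.56, 0.04, 0.002, -0.128, 0.02, 0, 0, -0.7, 0.04, 0.002, -0.128, 0.04, 0, 0, -0.84, 0.04, 0.002, -0.128, 0.06, 0, 0, -0.98, 0.04, 0.002, -0.128, 0.08, 0, 0, -1.12, 0.04, 0.002, -0.128, 0.1, 0, 0, -1.26, 0.04, 0.002, -0.128, 0.1, 0, 0, -1.31, 0.04, 0.002, -0.128, 0.1, 0, 0, -1.31, 0.04, 0.002, -0.128, 0.1, 0, 0, -1.31, 0.04]'

```text
clock: 18.6
ee_pos: [488.3, -118.3, 202.3]
orientation: [0.0, -0.322, 0.947, -0.0]
contact_force: [-0.2, -0.8, -0.2]
opening: 40.4
grasp_force: 0.0
```

Run:
```python
from h import *
s=telemetry.read_state(); print(s["clock"],s["ee_pos"],s["opening"],s["joint_pos"].round(2),s["contact_force"])
q=s["orientation"]; print("yaw",np.degrees(2*np.arctan2(q[2],q[1])))
p=cam("wrist"); g=cv2.cvtColor(p["pixels"],cv2.COLOR_RGB2GRAY); u=proj(p,[[488.5,-118.5,158]])[0]; print(u)
x,y=map(int,u)
for yy in range(y-40,y+41,3): print(yy,"".join("#" if v<45 else "+" if v<80 else "." if v<150 else " " for v in g[yy,max(0,x-60):x+60]))
c=np.array([488.5,-118.5]);th=np.linspace(0,6.28,40)
print(proj(p,np.c_[c[0]+10.5*np.cos(th),c[1]+10.5*np.sin(th),0*th+158]).min(0),proj(p,np.c_[c[0]+10.5*np.cos(th),c[1]+10.5*np.sin(th),0*th+158]).max(0), "x0",x-60)
```

```text
18.6 [ 488.32175715 -118.2920424   202.30174701] 40.39675782929874 [-0.33  0.25  1.76  0.    1.14 -2.56] [-0.17974208 -0.84208273 -0.16142223]
yaw 217.61104868288413
[254.68621481 197.65500059]
157 ........................................................................................................................
160 ........................................................................................................................
163 ........................................................................................................................
166 ........................................................................................................................
169 ........................................................................................................................
172 ........................................................................................................................
175 ..........+.............................................................................................................
178 ...........................
[... 1831 characters left out ...]
   ......++.
223 .....                     .+++........................              ..++++++++++++...........+++.                     ..
226 ..                       .+##..   ....................              ..+++++++++++++++.......+++#+.                      
229                        ..+###+.   ...................               ..+++++++++++++++++++...++++++.                     
232                       ..+####+.   ...................               ..++++++++++++++++++..+.+++++#+.                    
235                      ..+#####.      .................               ..++++++++++++++++++++++++++++#+.                   
[242.90099927 186.23404135] [266.48135649 208.85711879] x0 194
```

The knob is within 2 mm of the prediction and centred between the fingers. Going down.

>>> move_arm --commands '[0, 0, 0.025, 0, 0, 0, 0.04, 0, 0, 0.05, 0, 0, 0, 0.04, 0, 0, 0.07, 0, 0, 0, 0.04, 0, 0, 0.085, 0, 0, 0, 0.04, 0, 0, 0.095, 0, 0, 0, 0.04, 0, 0, 0.105, 0, 0, 0, 0.04, 0, 0, 0.105, 0, 0, 0, 0.04]'

```text
clock: 19.35
ee_pos: [487.8, -118.1, 96.3]
orientation: [-0.0, -0.323, 0.946, 0.0]
contact_force: [-0.6, -1.1, 0.2]
opening: 39.5
grasp_force: 0.0
```

Run:
```python
from h import *
s=telemetry.read_state(); e=s["ee_pos"]; q=s["orientation"]; a0=2*np.arctan2(q[2],q[1])
print(e,s["contact_force"],s["opening"],np.degrees(a0))
X=np.array([np.cos(a0),np.sin(a0)]);Y=np.array([np.sin(a0),-np.cos(a0)])
pv=np.array([543.7,-75.6]); 
for d in range(0,64,6):
    a=np.radians(-142-d); w=pv+70*np.array([np.cos(a),np.sin(a)])-e[:2]; print(d,round(np.radians(d),3),(w@X).round(1),(w@Y).round(1))
print("tangent cw in tool y:",Y)
```

```text
[ 487.76450606 -118.11331525   96.31364716] [-0.61867651 -1.06676098  0.20424262] 39.47316056245002 217.68699681307106
0 0.0 -0.3 -0.9
6 0.105 -0.6 6.4
12 0.209 -1.7 13.6
18 0.314 -3.6 20.7
24 0.419 -6.2 27.6
30 0.524 -9.4 34.1
36 0.628 -13.4 40.3
42 0.733 -18.0 46.0
48 0.838 -23.1 51.2
54 0.942 -28.8 55.9
60 1.047 -34.9 59.9
tangent cw in tool y: [-0.61134746  0.7913623 ]
```

Pushing in stages along the arc.

>>> move_arm --commands '[-0.001, 0.0065, 0, 0, 0, 0.1, 0.04, -0.002, 0.0135, 0, 0, 0, 0.2, 0.04, -0.0035, 0.0205, 0, 0, 0, 0.3, 0.04, -0.006, 0.0275, 0, 0, 0, 0.41, 0.04, -0.0095, 0.034, 0, 0, 0, 0.52, 0.04, -0.0135, 0.04, 0, 0, 0, 0.63, 0.04, -0.018, 0.046, 0, 0, 0, 0.73, 0.04, -0.018, 0.046, 0, 0, 0, 0.73, 0.04]'

```text
clock: 20.15
ee_pos: [474.6, -70.5, 97.7]
orientation: [0.001, 0.036, 0.999, -0.0]
contact_force: [-0.8, 0.0, 0.3]
opening: 40.1
grasp_force: 0.0
```

Run:
```python
from h import *
s=telemetry.read_state(); print(s["ee_pos"],s["contact_force"],s["opening"])
p=cam("top"); print([(d["confidence"],d["rect"]) for d in eyes.boxes_of(p,"keeper")][:2])
p=cam("wrist"); g=cv2.cvtColor(p["pixels"],cv2.COLOR_RGB2GRAY); u=proj(p,[[*s["ee_pos"][:2],158]])[0]; print(u)
x,y=map(int,u)
for yy in range(y-70,y+31,4): print(yy,"".join("#" if v<45 else "+" if v<80 else "." if v<150 else " " for v in g[yy,x-100:x+100:2]))
```

```text
[474.63931956 -70.50043116  97.74805807] [-0.80057425  0.01718556  0.26064125] 40.08781206866922
[(0.64, [276.3, 153.7, 292.9, 172.6])]
[255.29140424 253.96837594]
183 ............     ................   .............+++............. ........ .........................
187 ..............    ................   .........  .......++................ ..........................
191 .............     ...........................................++.....................................
195 ............      ....................................      .......+++................. ............
199 .............. .............................   ..+....           ........++..............  .........
203 ............................................                           .......+++...................
207 ....   ..........................................                          .........+++.............
211 ...................................................        ............     ..............+++++++...
215 ........... .  ...................................................................     .....
[... 1093 characters left out ...]
##+..+#####+#######+.......++++++++++++####+............  ....+##+++++
263 #+#+#+##+..................#####.   .++########.   .......+++++++++++#####+............ .....######+
267 +#+####+.....++++++++++++++++++++++++++++++++++++++++++++++++++++++++++++++++++++++++++++....+##+#+#
271 +++++##+......................................................................................##++++
275 +++++##.......................................................................................##++++
279 ....+#+.......................................................................................+#++++
283 ..+++#+. ..........                                                .  ......................  +#++++
```

>>> move_arm --commands '[-0.0005, 0.0075, 0, 0, 0, 0.1, 0.04, -0.0015, 0.0145, 0, 0, 0, 0.21, 0.04, -0.0035, 0.0215, 0, 0, 0, 0.31, 0.04, -0.006, 0.0275, 0, 0, 0, 0.4, 0.04, -0.006, 0.0275, 0, 0, 0, 0.4, 0.04]'

```text
clock: 20.8
ee_pos: [482.4, -43.8, 97.2]
orientation: [0.0, 0.233, 0.972, 0.0]
contact_force: [-0.0, -0.8, 0.0]
opening: 40.2
grasp_force: 0.0
```

>>> move_arm --commands '[0, 0.001, 0, 0, 0, 0, 0.04, 0, 0.002, 0, 0, 0, 0, 0.04, 0, 0.002, 0, 0, 0, 0, 0.04]'

```text
clock: 21.1
ee_pos: [482.9, -42.3, 97.0]
orientation: [-0.0, 0.233, 0.972, -0.0]
contact_force: [-2.7, -2.8, 2.3]
opening: 39.9
grasp_force: 1.6
```

>>> move_arm --commands '[0, 0.001, 0, 0, 0, 0, 0.04, 0, 0.002, 0, 0, 0, 0, 0.04, 0, 0.002, 0, 0, 0, 0, 0.04]'

```text
clock: 21.4
ee_pos: [483.8, -40.2, 96.9]
orientation: [-0.0, 0.234, 0.972, 0.0]
contact_force: [-3.4, -1.9, 0.8]
opening: 40.2
grasp_force: 1.5
```

>>> move_arm --commands '[0, 0.001, 0, 0, 0, 0, 0.04, 0, 0.002, 0, 0, 0, 0, 0.04, 0, 0.003, 0, 0, 0, 0, 0.04, 0, 0.003, 0, 0, 0, 0, 0.04]'

```text
clock: 21.8
ee_pos: [484.1, -39.3, 96.8]
orientation: [-0.001, 0.233, 0.972, -0.002]
contact_force: [-11.0, -17.7, 3.7]
opening: 40.7
grasp_force: 10.1
```

>>> move_arm --commands '[0, 0.001, 0, 0, 0, 0, 0.04, 0, 0.002, 0, 0, 0, 0, 0.04, 0, 0.002, 0, 0, 0, 0, 0.04]'

```text
clock: 22.1
ee_pos: [484.1, -39.1, 96.7]
orientation: [-0.002, 0.233, 0.973, -0.003]
contact_force: [-17.0, -29.5, 6.3]
opening: 40.8
grasp_force: 17.1
```

The keeper is at its stop: the knob computes to (479.6,-47.8), against (479.2,-48.2) predicted closed. I'll back off, rise clear and check.

>>> move_arm --commands '[0, -0.005, 0, 0, 0, 0, 0.04, 0, -0.013, 0, 0, 0, 0, 0.04, 0, -0.013, 0, 0, 0, 0, 0.04, 0, -0.013, -0.03, 0, 0, 0, 0.04, 0, -0.013, -0.07, 0, 0, 0, 0.04, 0, -0.013, -0.12, 0, 0, 0, 0.04, 0, -0.013, -0.16, 0, 0, 0, 0.04, 0, -0.013, -0.2, 0, 0, 0, 0.04, 0, -0.013, -0.2, 0, 0, 0, 0.04, 0, -0.013, -0.2, 0, 0, 0, 0.04]'

```text
clock: 23.1
ee_pos: [480.7, -47.1, 297.2]
orientation: [0.001, 0.234, 0.972, 0.0]
contact_force: [-0.1, -0.0, -0.5]
opening: 39.6
grasp_force: 0.0
```

Run:
```python
from h import *
s=telemetry.read_state(); print(s["clock"],s["ee_pos"],s["contact_force"],s["opening"])
p=cam("wrist"); g=cv2.cvtColor(p["pixels"],cv2.COLOR_RGB2GRAY)
print("knob pred",proj(p,[[479.3,-48,121],[479.3,-48,158]]),"nut pred home",proj(p,[[567.9,-18.2,165]]))
for o in("keeper","collet_chuck"): print(o,[(d["confidence"],d["rect"]) for d in eyes.boxes_of(p,o)][:3])
x,y=map(int,proj(p,[[479.3,-48,145]])[0])
for yy in range(y-30,y+31,3): print(yy,"".join("#" if v<45 else "+" if v<80 else "." if v<150 else " " for v in g[yy,x-60:x+100:2]))
print("x0",x-60)
```

```text
23.1 [480.65580364 -47.12468951 297.23353504] [-0.0614533  -0.02780993 -0.49695255] 39.633441177148
knob pred [[253.81305241 169.55274475]
 [253.68065924 175.19629016]] nut pred home [[307.01085472 227.50276249]]
keeper [(0.91, [246.4, 164.9, 288.8, 228.1])]
collet_chuck [(0.86, [280.3, 195.8, 321.3, 230.2])]
143  ...   +........ ...............................................................
146  ...   +........ ..............  ...............................................
149       ..........................................................................
152      ...........................................................................
155 .............  ....... ...........................++++++++..+++.................
158 .............  ..  .............................................................
161 .............. ..................................+++++..........................
164 .............. ............. ....         .... +#+++++.........+................
167 .    .......................+####+. ...........++...++..........................
170      ...............
[... 302 characters left out ...]
.............
182 .....   ..................... .   .......++++.... ..........++..................
185 ...... ......................     .....+.+++....................................
188 .............................     ..++++++.........  . .........................
191 .............................     ..+++++......     ....    ....................
194 ... ........................      ..++++.....      ..++.      ..................
197 ...........    ..... .......      ..+++.....  ..   ......  +.  ......  .........
200 ...........     ........  ..      ...++.....  .     +++..       .....    ...... 
203   ...  .................           ...+....  ..     .....       .....    .. ....
x0 193
```

The knob shows at (255,173), matching the predicted closed position. The keeper passed over the flange and the arm is clear. Handing in.

```bash
python3 -c "
from h import *
print(ticket.hand_in())"
```

```text
the job is handed in; nothing more can be done
None
```

The job is handed in, with no verdict returned: the collet chuck seated at the predicted home height, the keeper went to its closed stop, and the arm is clear. It took about 23 s of the 64 s allowed.

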